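# Set the spring load on an end cap

### The arm

A 6-joint arm with a two-finger parallel gripper is mounted at the origin on a cart in front of the work surface, level with it; the furniture and walls round the work are solid. World frame = base frame: x ahead of the robot, y to its left, z up, the work surface at z = 0. Lengths are in m, angles in rad, forces in N, time in s.
With the tool pointing down it reaches from about 0.375 to 0.9 m from the base axis. Payload 3.1 kg.
Tool frame: the origin (TCP) lies on the centre line of the jaws, within the pads' length; the fingertips stand 11 mm ahead of it and the grasp point (between the pads) lies 8 mm behind it; x points along the fingers, y is the direction in which the jaws open and shut, and the axes are right-handed (so a half turn about x gives the same grasp; the last joint's range is limited). The gripper opens to 87 mm and grips with 3 to 60 N. Pads are 19 mm wide; open, the fingers measure 117 mm over their backs; the gripper's body (75 mm by 190 mm) begins 51 mm behind the grasp point.
Start: joints at [1.036, 0.527, 1.433, -0, 1.181, -0.178], TCP at [0.218, 0.586, 0.234] pointing down, gripper open.
Joint ranges: [-3.08, 3.08], [-0.75, 2.2], [0.22, 2.44], [-1.43, 4.57], [0, 2.65], [-2.85, 2.85]. Speed limits (rad/s): [2.79, 2.79, 3.14, 3.14, 3.14, 3.14].

### API

Orientations are given as a unit quaternion [x, y, z, w].
In Python, from rig import robot, camera, camera_info gives the robot as it stands.
- The arm moves only by the shell command python3 -m inch 'ROWS' [FORCE]. ROWS is JSON, a list that holds one entry, the list of rows, each a list of 5 numbers: the shift along the tool's x, y, z in cm, then the turn about the tool's x in rad, then the opening, from 0 (shut) to 1 (fully open). A call has 1 to 8 rows; each row shifts and turns the pose as measured when the row begins, along the tool's axes as they then stand; what a row does not reach is not made up. A row lasts 1/12 s, in which the tool goes at most 41.7 mm and 7.16 degrees, less where a joint would pass 70% of its speed; a pose out of reach is approached as far as the arm can. A call with a gripper value outside its range is refused whole. The fingers move at their own pace and stop on an object; FORCE is the grip in N (left out, the last holds). Time passes only in rows, so rows that do not move let the fingers close. It gives the time, the measured TCP pose, the force and the opening at its end, in the units of the state.
- robot.get_obs(): the state, without advancing time (a new reading comes with each control period).
- camera(name): name is "scene" or "top" or "wrist"; returns the picture (400x640x3 uint8, red, green, blue); there is no depth.
- camera_info(name): a dict with "camera_matrix" (3x3 intrinsics, pixels), "rvec" (rotation vector, rad) and "tvec" (3), from world to camera coordinates, as OpenCV has them. Camera axes: x right, y down, z forward; pixel columns grow to the right and rows downward; lengths in m; the calibration is good to about 2 mm. A picture is of the moment at which its call begins: read the wrist's pose just before it. camera_info takes no time and is no camera call; for the wrist camera it gives the pose at the moment of the call.
- robot.hand_in(): hands the job in, once; it reports no verdict.
The state is a dict: "time": time; "q": joint angles; "joint_velocities": joint speeds; "joint_torque": joint torques, N m; "position": TCP position; "tool_rot": TCP orientation; "ft_force": force on the tool from outside, world axes, zero at the start; "moment": the same for the moment, N m; "grip_width": finger opening in m.
Only numpy, scipy, OpenCV 4.12 (cv2) and the standard library are available. Lean on these libraries where they do the work, as an engineer would, in place of code of your own. Each camera call takes 0.05 s, during which the arm holds its last target. There are 200 camera calls.

### The job

Pick up the loose end cap lying in front of the bench press, slide it in under the press foot and push it gently home against both stop pins until you feel it stop. Then turn the press's knob clockwise until the black needle on its dial comes up to the set mark, without running past it, and let go. Leave the bottle, the bearing and the marker pen alone.

Things in the scene. Friction and masses are not known exactly. Their poses are not given: they have to be found in the camera images.
- cap_center (a point): centre (half-way up) of the loose end cap, a cast pale-grey round bearing shield like a shallow dish, 60 mm diameter, 20 mm high, open side up, lying in front of the press, towards the robot. Another like it lies farther back on the belt and is not wanted. z up.
- nest (a point): point on the top of the press's base plate (10 mm above the bench) where the centre of the end cap's underside must come. Axes: x level, from the open mouth towards the stop pins and on to the knob; y level, across; z up. The plate runs from 80 mm before this point to 135 mm beyond.
- stop_pins: two upright steel pins, 10 mm diameter, tops 26 mm above the bench, fixed at x = 29 mm, y = +20 and -20 mm from the nest point; the end cap is home when its rim is pushed against both, felt as a push of a few newtons. More than 20 N on them is too hard. Origin and axes: as for press.
- knob_grip (a point): centre of the black fluted round knob, on its vertical axis, 85 mm beyond the nest point along the nest's x. The knob is 36 mm in diameter and 28 mm high, from 88 to 116 mm above the bench, free all round above the column.
- tension_knob (a joint): knob angle, rad; grows clockwise seen from above, which lowers arm, foot and dial by 6 mm per rad. Starts from 0 to 0.8, end stop 4.8. At 0 the foot hangs 8 to 12 mm (its lock nut differs each time) above the top of a cap lying in the nest (30 mm above the bench). About 0.2 N m of friction keeps the knob where it is left; the spring adds up to 0.08 N m.
- needle (a joint): angle of the black needle of the dial (white face, 76 mm across, centre 156 mm beyond the nest point, facing up, riding with the arm), rad; 0 while the foot is free, grows clockwise by 0.11 rad per mm that the foot is pushed up against its spring, so by 0.66 per rad of knob once the foot rests on the cap
- mark_hand (a joint): angle of the set mark, a dark steel hand with a broad square end under the needle, rad, same zero and direction as the needle; set somewhere from 0.66 to 1.1, stays where it is
- needle_tip (a point): tip of the black needle, 32 mm from the dial's centre; x points outwards along the needle, z up
- mark_tip (a point): point on the middle of the mark hand's square end, 32 mm from the dial's centre, at the needle's height; x points outwards along the hand, z up; larger readings lie on its -y side
- varnish: bystander: white bottle with a red nozzle, 43 mm wide, 120 mm high, standing; origin at its foot
- bearing: bystander: small ball bearing, 22 mm wide, 7 mm high, lying flat; origin at its underside
- marker_pen: bystander: black marker pen, 122 mm long, lying; origin at its underside
- press: low grey bench fixture, 76 mm wide; origin on the bench under the nest point, axes as for nest. Its foot (dark steel bar, 56 mm along x, 16 wide, on a 1.3 N/mm coil spring) hangs over the nest on a steel arm (24 mm wide; nothing there over 72 mm above the bench), so a part goes in from the mouth along +x, held by its sides. From x = 40 mm a 66 mm wide yoke (55 to 65 mm up), from x = 52 mm the column.
Mind the look-alikes: they are no part of the job. What is shaped like the part that bears cap_center but turquoise is not meant.

How it is judged:
On the way:
1. the end cap, flat on the press base within 2 mm of home, is pushed against the stop pins with over 1.5 N, under the unloaded foot (horizontal distance between cap_center and nest below 0.002 m and z of cap_center in the frame of nest below 0.0115 m and value of joint needle below 0.1 rad and contact force between end_cap and stop_pins above 1.5 N), for 0.1 s.
At the end, for the whole second after the job is handed in: The end cap lies flat on the base plate within 2 mm of home against both pins; the needle stands within 0.12 rad of the set mark with the foot pressing on the cap; everything is at rest and let go, the bystanders where they were (horizontal distance between cap_center and nest below 0.002 m and z of cap_center in the frame of nest below 0.0115 m and angle between the x axis of needle_tip and the x axis of mark_tip, either way round below 0.12 rad and value of joint needle above 0.4 rad and linear speed of end_cap below 0.01 m/s); the robot touches nothing.
It fails at once if the needle runs past the mark by more than 0.26 rad (y of needle_tip in the frame of mark_tip below -0.0082 m).
It fails at once if the end cap or the hand pushes the stop pins with more than 20 N (contact force between any of end_cap, the fingers and stop_pins above 20 N).
It fails at once if the bottle, bearing or marker pen is moved more than 15 mm (distance of any of varnish, bearing, marker_pen from where it was at the start of the episode above 0.015 m).
It also fails if it takes over 72 s, if anything falls off the work surface, if the arm or the gripper's body presses on something with over 40 N, if the wrist force passes 120 N, or if a joint passes its speed limit or range.

## Working session

There is one attempt and no reset: what is moved stays moved. The work goes in short steps, Python scripts to look and compute and a shell command to move; the robot and the scene stay as the last step left them, time stands still between calls to the robot, and variables do not carry over. Pictures are saved under pics/ and viewed, about 8 in all and at most 12, crops included, and the job is handed in when it is done.

```bash
ls; mkdir -p pics; cat > h.py <<'E'
import numpy as np, cv2, json
from rig import robot, camera, camera_info
from scipy.spatial.transform import Rotation as R
def cam(n):
    i=camera_info(n); K=np.array(i["camera_matrix"],float); Rm=cv2.Rodrigues(np.array(i["rvec"],float))[0]; t=np.array(i["tvec"],float).ravel()
    return K,Rm,t
def ray(c,u,v):
    K,Rm,t=c; d=Rm.T@np.linalg.inv(K)@np.array([u,v,1.]); return -Rm.T@t,d
def onz(c,u,v,z):
    o,d=ray(c,u,v); return o+d*(z-o[2])/d[2]
def proj(c,p):
    K,Rm,t=c; q=K@(Rm@np.asarray(p,float)+t); return q[:2]/q[2]
def save(n,f,im=None,crop=None,s=1):
    im=camera(n) if im is None else im
    if crop: im=im[crop[1]:crop[3],crop[0]:crop[2]]
    im=cv2.resize(im,None,fx=s,fy=s,interpolation=cv2.INTER_CUBIC)
    cv2.imwrite("pics/"+f,im[:,:,::-1])
def tool():
    o=robot.get_obs(); return np.array(o["position"]),R.from_quat(o["tool_rot"]),o
E
python3 - <<'E'
from h import *
p,r,o=tool(); print(p,r.as_matrix().round(3),o["grip_width"],o["ft_force"],o["time"])
ims=[]
for n in ["scene","top"]:
    im=camera(n); np.save("pics/%s0.npy"%n,im); ims.append(im)
    c=cam(n); print(n,c[0].diagonal(),(-c[1].T@c[2]).round(3))
a=np.vstack(ims); save(None,"a.png",a,s=0.75)
save(None,"top0.png",ims[1]); save(None,"scene0.png",ims[0])
E
```

```text
pics
[0.21790968 0.58502807 0.23259734] [[-0.001  0.349  0.937]
 [-0.002  0.937 -0.349]
 [-1.    -0.002 -0.   ]] 0.08694372377909255 [-0.00848058  0.36472856 -0.82647596] 0.0
scene [429.18171065 429.18171065   1.        ] [ 0.066 -0.192  0.603]
top [492.27878273 492.27878273   1.        ] [0.358 0.258 0.943]
```

View pics/top0.png

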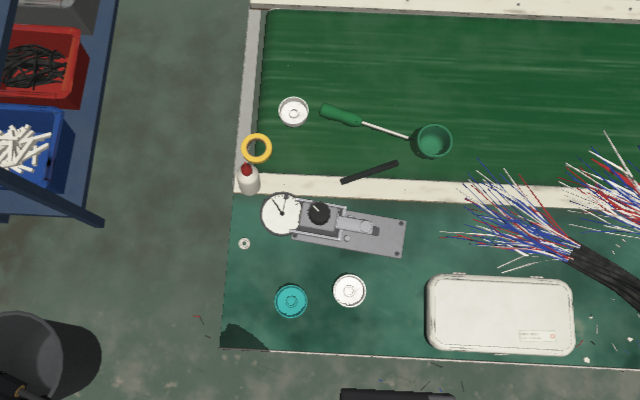

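View pics/scene0.png

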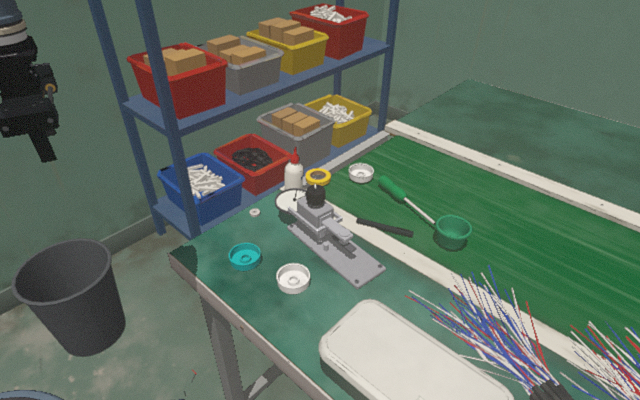

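The top view shows three candidates: a pale-grey cap at (349,290) in front of the press, a turquoise one at (291,300), and a pale one at (293,111) on the belt. The one at (349,290) fits the description, being pale and on the robot's side of the press. The press runs from its mouth at about (405,240) to the dial at (282,213). I'll measure these and confirm in an enlarged crop.

```bash
python3 - <<'E'
from h import *
im=np.load("pics/top0.npy"); c=cam("top")
save(None,"crop1.png",im,(225,175,425,325),4)
hsv=cv2.cvtColor(im,cv2.COLOR_RGB2HSV)
m=((hsv[...,1]<40)&(hsv[...,2]>150)).astype(np.uint8)
m[:, :225]=0;m[:,425:]=0;m[:80]=0;m[330:]=0
n,l,s,ce=cv2.connectedComponentsWithStats(m)
for i in range(1,n):
    if s[i,4]>40:
        pts=np.argwhere(l==i)[:,::-1].astype(np.float32); (u,v),rad=cv2.minEnclosingCircle(pts)
        a=onz(c,u,v,0.02);b=onz(c,u+rad,v,0.02); print(s[i],(round(u,1),round(v,1)),round(rad,1),a.round(4),"diam",(2*np.linalg.norm(a-b)).round(4))
for uv in [(405,240),(282,213),(349,290),(291,300),(293,111),(244,243),(247,190),(370,172)]: print(uv,onz(c,*uv,0.01).round(3))
# base plate mask: grey
m=((hsv[...,1]<40)&(hsv[...,2]>100)&(hsv[...,2]<175)).astype(np.uint8); m[:175]=0;m[275:]=0;m[:,:225]=0;m[:,425:]=0
k=max(cv2.findContours(m,cv2.RETR_EXTERNAL,cv2.CHAIN_APPROX_NONE)[0],key=cv2.contourArea)
print(cv2.approxPolyDP(k,3,True).reshape(-1,2).tolist())
E
```

```text
[ 233   80  192  121 4510] (330.9, 143.9) 108.7 [0.7105 0.2502 0.02  ] diam 0.4319
[278  96  31  28 640] (293.0, 110.5) 15.1 [0.7783 0.3299 0.02  ] diam 0.0609
[362 121  47  17 114] (385.0, 129.5) 24.2 [0.7463 0.1434 0.02  ] diam 0.0968
[ 262  194  141   62 3338] (331.2, 230.4) 72.4 [0.5357 0.2421 0.02  ] diam 0.2762
[301 203  35  27 305] (318.0, 216.5) 18.8 [0.5616 0.2686 0.02  ] diam 0.0721
[238 238  12  11  95] (243.7, 242.9) 5.8 [0.5035 0.4068 0.02  ] diam 0.022
[333 274  33  33 828] (349.3, 290.5) 16.6 [0.4241 0.2036 0.02  ] diam 0.0617
(405, 240) [0.526 0.1   0.01 ]
(282, 213) [0.567 0.339 0.01 ]
(349, 290) [0.426 0.204 0.01 ]
(291, 300) [0.402 0.311 0.01 ]
(293, 111) [0.782 0.331 0.01 ]
(244, 243) [0.505 0.408 0.01 ]
(247, 190) [0.61  0.411 0.01 ]
(370, 172) [0.659 0.17  0.01 ]
[[273, 232], [293, 232], [297, 235], [292, 234], [292, 239], [400, 258], [406, 221], [347, 211], [346, 206], [324, 202], [330, 217], [323, 225], [316, 225], [306, 213], [313, 200], [305, 199], [295, 200], [304, 202], [298, 225], [330, 231], [335, 227], [339, 229], [338, 236]]
```

View pics/crop1.png

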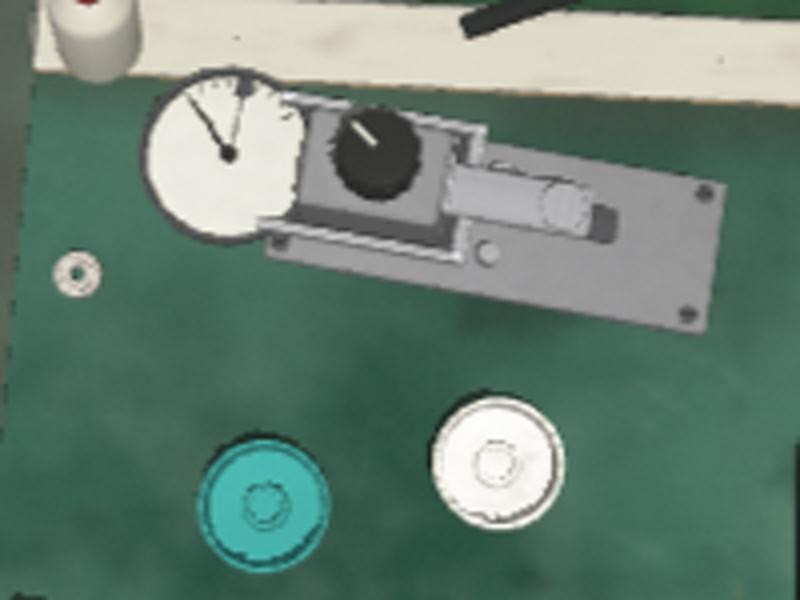

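The crop confirms it: the wanted cap is at (349.3,290.5), diameter 61.7 mm, on the bench in front of the press. The turquoise one is at (291,300). On the dial, the needle points to crop (190,95) and the mark's square end is at (246,85), so the gap is about 0.84 rad clockwise. Next I'll work out the press frame.

```bash
python3 - <<'E'
from h import *
im=np.load("pics/top0.npy"); c=cam("top"); s=cam("scene")
g=cv2.cvtColor(im,cv2.COLOR_RGB2GRAY).astype(float)
hsv=cv2.cvtColor(im,cv2.COLOR_RGB2HSV)
sat=(hsv[...,1]<60).astype(float)*1.0
# near edge: for columns 300..395, lowest low-sat row in plate; far edge: columns 358..400
S=hsv[...,1].astype(float)
def cross(vals,th=50):  # first index where rises above th, subpixel
    i=np.argmax(vals>th); return i-1+(th-vals[i-1])/(vals[i]-vals[i-1])
near=[];far=[];mouth=[]
for u in range(300,396):
    v0=int(239+(u-292)*19/110)-5; near.append(onz(c,u,v0+cross(S[v0:v0+14,u]),.01)[:2])
for u in range(362,400):
    v0=int(211+(u-347)*10/59)+5; far.append(onz(c,u,v0-cross(S[v0:v0-14:-1,u]),.01)[:2])
for v in range(226,254):
    u0=int(406-(v-221)*6/37)-5; mouth.append(onz(c,u0+cross(S[v,u0:u0+14]),v,.01)[:2])
def fit(p):
    vx,vy,x,y=cv2.fitLine(np.array(p,np.float32),cv2.DIST_HUBER,0,.01,.01).ravel(); return np.array([vx,vy]),np.array([x,y])
L=[fit(near),fit(far),fit(mouth)]
for d,p in L: print("dir deg",np.degrees(np.arctan2(d[1],d[0])).round(2),p.round(4))
d=L[0][0]; d=d*np.sign(d[1]); d2=L[1][0]*np.sign(L[1][0][1]); x=(d*3+d2); x/=np.linalg.norm(x); y=np.array([-x[1],x[0]])
yn,yf=y@L[0][1],y@L[1][1]; print("width",abs(yn-yf)); 
mx=x@L[2][1]; nest=x*(mx+.08)+y*(yn+yf)/2
print("x",x.round(4),"yaw",np.degrees(np.arctan2(x[1],x[0])).round(2),"nest",nest.round(4),"knob",(nest+.085*x).round(4),"dial",(nest+.156*x).round(4))
for h in(.1,.116): print("knob px",proj(c,[*(nest+.085*x),h]).round(1))
for z in (.06,.08,.1): print("dial px",z,proj(c,[*(nest+.156*x),z]).round(1),proj(s,[*(nest+.156*x),z]).round(1))
for xx,yy in((.029,.02),(.029,-.02)): print("pin top px",proj(c,[*(nest+xx*x+yy*y),.026]).round(1))
print("cap scene px", proj(s,[.4241,.2036,.02]).round(1))
save(None,"c2.png",np.load("pics/scene0.npy"),(225,140,425,300),4)
E
```

```text
dir deg 82.59 [0.4998 0.1914]
dir deg 82.62 [0.5712 0.1438]
dir deg -7.6 [0.5302 0.1015]
width 0.07689351
x [0.1288 0.9917] yaw 82.6 nest [0.5373 0.1813] knob [0.5482 0.2656] dial [0.5574 0.336 ]
knob px [319.3 214.2]
knob px [319.3 212.1]
dial px 0.06 [281.3 212.3] [292.9 195.6]
dial px 0.08 [280.5 209.8] [292.6 187.9]
dial px 0.1 [279.6 207.2] [292.3 180. ]
pin top px [346.5 238.1]
pin top px [350.  217.7]
cap scene px [292.  275.8]
```

View pics/c2.png

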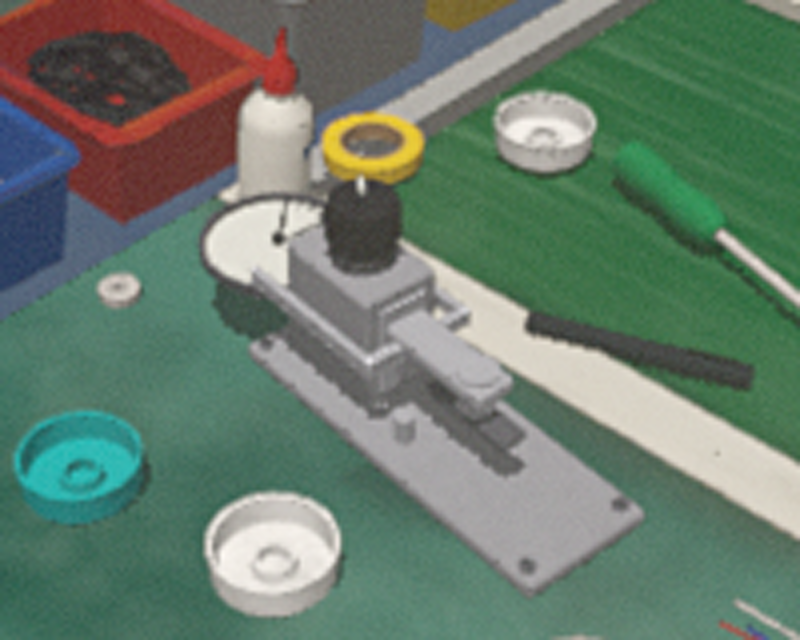

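The dial's pivot appears at z≈0.055, below the knob. The pin and knob pixels match the frame I fitted: plate width 76.9 mm, nest (0.537,0.181), press x yaw 82.6°. The foot is clearly above the plate. Now moving.

```bash
cat > d.py <<'E'
# usage: d.py x y z  -> shift in tool cm to target, plus turn needed to yaw -7.4 deg
import sys; from h import *
t=np.array(list(map(float,sys.argv[1:4]))); yaw=np.radians(float(sys.argv[4]) if len(sys.argv)>4 else -7.4)
p,r,o=tool(); M=r.as_matrix(); y=np.arctan2(M[1,1],M[0,1]); nx=np.array([.1288,.9917]); n=p[:2]-[.5373,.1813]
print("t",round(o["time"],2),"p",p.round(4),"tilt",M[:,0].round(3),"shift cm",(r.inv().apply(t-p)*100).round(2),"turn",round((y-yaw+np.pi)%(2*np.pi)-np.pi,3),"q6",round(o["q"][5],2),"w",round(o["grip_width"],4),"F",np.round(o["ft_force"],1),"press xy mm",(nx@n*1e3).round(1),((-nx[1]*n[0]+nx[0]*n[1])*1e3).round(1))
E
python3 -m inch '[[[0,-2,2.3,0,1],[0,-2.4,2.7,0,1],[0,-2.4,2.7,0,1],[0,-2.4,2.7,0,1],[0,-2.4,2.7,0,1],[0,-2.4,2.7,0,1],[0,-2.4,2.7,0,1],[0,-2.4,2.7,0,1]]]' 15
python3 d.py .424 .2036 .12
python3 -m inch '[[[0,0,0,0.12,1],[0,0,0,0.12,1],[0,0,0,0.12,1],[0,0,0,0.12,1],[0,0,0,0.12,1],[0,0,0,0.12,1],[0,0,0,0.12,1],[0,0,0,0.12,1]]]'
python3 d.py .424 .2036 .12
```

```text
time: 0.77
position: [0.3512, 0.3314, 0.2286]
tool_rot: [0.12, 0.698, -0.121, 0.695]
ft_force: [1.2, 0.2, -0.9]
grip_width: 0.0873
t 0.77 p [0.3512 0.3314 0.2286] tilt [-0.004 -0.    -1.   ] shift cm [10.83 -9.57 11.19] turn 1.357 q6 -0.71 w 0.0873 F [ 1.2  0.2 -0.9] press xy mm 124.9 203.8
time: 1.43
position: [0.3541, 0.321, 0.2263]
tool_rot: [0.436, 0.555, -0.444, 0.552]
ft_force: [-0.1, -0.4, 0.7]
grip_width: 0.0871
t 1.43 p [0.3541 0.321  0.2263] tilt [-0.01  -0.007 -1.   ] shift cm [10.64  4.29 12.96] turn 0.356 q6 0.28 w 0.0871 F [-0.1 -0.4  0.7] press xy mm 114.9 199.7
```

```bash
python3 -m inch '[[[0,0,0,0.1,1],[0,0,0,0.1,1],[0,0,0,0.1,1],[0,0,0,0.05,1],[0,1,2,0,1],[0.5,2,3,0,1],[1,2,3,0,1],[1,1,2,0,1]]]'
python3 d.py .424 .2036 .12
```

```text
time: 2.1
position: [0.3987, 0.2137, 0.2007]
tool_rot: [-0.529, -0.465, 0.536, -0.464]
ft_force: [1.0, -0.7, 0.0]
grip_width: 0.0867
t 2.1 p [0.3987 0.2137 0.2007] tilt [-0.008 -0.005 -1.   ] shift cm [8.05 2.7  0.61] turn -0.007 q6 0.38 w 0.0867 F [ 1.  -0.7  0. ] press xy mm 14.3 141.6
```

```bash
python3 -m inch '[[[2,0.9,0.2,0,1],[2,0.8,0.2,0,1],[2,0.7,0.2,0,1],[1,0.2,0,0,1],[0,0,0,0,1]]]'
python3 d.py .424 .2036 .017
python3 - <<'E'
from h import *
import h
c=cam("wrist"); im=camera("wrist"); print(proj(c,[.424,.2036,.02]).round(1)); save(None,"w1.png",im)
hsv=cv2.cvtColor(im,cv2.COLOR_RGB2HSV); m=((hsv[...,1]<40)&(hsv[...,2]>170)).astype(np.uint8)
n,l,s,_=cv2.connectedComponentsWithStats(m)
for i in range(1,n):
    if s[i,4]>400:
        (u,v),rad=cv2.minEnclosingCircle(np.argwhere(l==i)[:,::-1].astype(np.float32)); print(s[i],u,v,rad,onz(c,u,v,.02).round(4))
E
```

```text
time: 2.52
position: [0.4256, 0.1976, 0.1264]
tool_rot: [-0.531, -0.463, 0.539, -0.462]
ft_force: [0.1, -0.7, 1.1]
grip_width: 0.087
t 2.52 p [0.4256 0.1976 0.1264] tilt [-0.009 -0.006 -1.   ] shift cm [10.94 -0.16 -0.65] turn -0.016 q6 0.35 w 0.087 F [ 0.1 -0.7  1.1] press xy mm 1.8 112.8
[319.  196.4]
[   0    0  137  136 7841] 67.5 50.737037658691406 84.44236755371094 [0.251 0.344 0.02 ]
[ 437    0  147   83 5502] 510.0 25.973684310913086 77.48320770263672 [0.5828 0.3122 0.02  ]
[129  37  34  55 699] 153.55447387695312 64.1926040649414 27.571483612060547 [0.3135 0.3253 0.02  ]
[  88   97  122  152 4925] 156.0 178.0 87.20101928710938 [0.2903 0.2389 0.02  ]
[ 523  109   54  121 4635] 550.0 169.0 65.0000991821289 [0.6167 0.1996 0.02  ]
[   4  131   62   55 1350] 31.5 158.0 36.500099182128906 [0.1921 0.2701 0.02  ]
[ 286  160   70   70 3880] 320.6385192871094 195.055908203125 35.50656509399414 [0.4256 0.2046 0.02  ]
[  0 182  36  41 607] 15.454041481018066 201.42709350585938 22.641286849975586 [0.1638 0.2364 0.02  ]
[ 98 183  46  30 534] 120.1497802734375 196.06005859375 22.932514190673828 [0.2553 0.2281 0.02  ]
[ 406  199   75   56 2170] 443.0 226.5 43.90055465698242 [0.5272 0.1615 0.02  ]
[ 59 203  37  25 494] 76.96666717529297 215.4199981689453 19.50029182434082 [0.2123 0.2166 0.02  ]
```

View pics/w1.png

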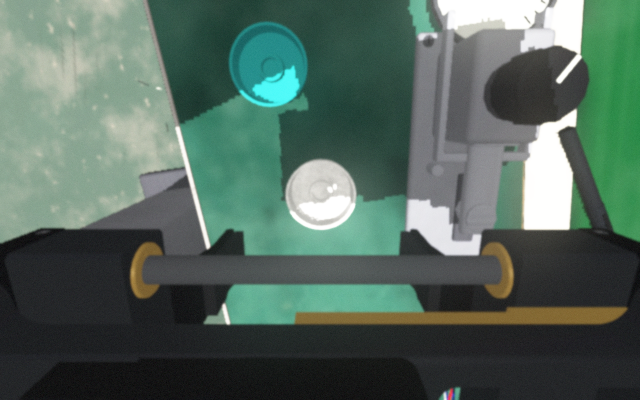

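The wrist view shows the pale cap at (320.6,195). That casts to (0.4256,0.2046), within 2 mm of the top view. Now I descend and grip.

```bash
python3 -m inch '[[[2,0,-0.3,0,1],[2,0,-0.3,0,1],[2,0,0,-0.01,1],[1.5,0,0,0,1],[1,0,0,0,1],[0.5,0,0,0,1],[0,0,0,0,1]]]'
python3 d.py .4248 .204 .017
```

```text
time: 3.15
position: [0.4294, 0.206, 0.039]
tool_rot: [-0.531, -0.465, 0.532, -0.468]
ft_force: [-0.6, -0.5, 0.1]
grip_width: 0.0869
t 3.15 p [0.4294 0.206  0.039 ] tilt [ 0.002 -0.004 -1.   ] shift cm [ 2.19 -0.44  0.25] turn -0.002 q6 0.35 w 0.0869 F [-0.6 -0.5  0.1] press xy mm 10.6 110.2
```

```bash
python3 -m inch '[[[0.7,-0.2,0.1,0,1],[0.7,-0.2,0.1,0,1],[0.6,0,0,0,1],[0.3,0,0,0,1],[0,0,0,0,1]]]'
python3 d.py .4248 .204 .017
```

```text
time: 3.57
position: [0.4265, 0.2053, 0.0168]
tool_rot: [0.533, 0.464, -0.53, 0.469]
ft_force: [0.2, 1.0, 0.1]
grip_width: 0.087
t 3.57 p [0.4265 0.2053 0.0168] tilt [ 0.008 -0.003 -1.   ] shift cm [-0.02 -0.16  0.15] turn -0.001 q6 0.35 w 0.087 F [0.2 1.  0.1] press xy mm 9.5 112.9
```

```bash
python3 -m inch '[[[0,-0.1,0.1,0,0.8],[0,0,0,0,0.6],[0,0,0,0,0.6],[0,0,0,0,0.6],[0,0,0,0,0.6],[0,0,0,0,0.6],[0,0,0,0,0.6],[0,0,0,0,0.6]]]' 20
python3 d.py .4248 .204 .06
```

```text
time: 4.23
position: [0.426, 0.2044, 0.0175]
tool_rot: [0.534, 0.464, -0.529, 0.469]
ft_force: [-0.3, 0.6, 0.4]
grip_width: 0.0579
t 4.23 p [0.426  0.2044 0.0175] tilt [ 0.01  -0.002 -1.   ] shift cm [-4.26 -0.08  0.06] turn -0.001 q6 0.35 w 0.0579 F [-0.3  0.6  0.4] press xy mm 8.5 113.3
```

```bash
python3 -m inch '[[[-1,0,0,0,0.3],[-1.5,0,0,0,0.3],[-1.5,0,0,0,0.3],[0,0,2,0,0.3],[0,0,2.5,0,0.3],[0,0,2.5,0,0.3],[0,0,1,0,0.3],[0,0,0,0,0.3]]]'
python3 d.py .5283 .1119 .06
```

```text
time: 4.9
position: [0.4165, 0.1239, 0.0638]
tool_rot: [0.534, 0.463, -0.527, 0.472]
ft_force: [0.0, 0.5, -0.3]
grip_width: 0.058
t 4.9 p [0.4165 0.1239 0.0638] tilt [ 0.016 -0.002 -1.   ] shift cm [ 0.56 11.23 -0.21] turn 0.003 q6 0.16 w 0.058 F [ 0.   0.5 -0.3] press xy mm -72.5 112.4
```

```bash
python3 -m inch '[[[0,2,0,0,0.3],[0,2.5,0,0,0.3],[0,2.5,0,0,0.3],[0,2,-0.1,0,0.3],[0,1.2,0,0,0.3],[0,0.5,0,0,0.3],[0,0,0,0,0.3]]]'
python3 d.py .5283 .1119 .0295
```

```text
time: 5.48
position: [0.5249, 0.1134, 0.0686]
tool_rot: [0.534, 0.464, -0.527, 0.471]
ft_force: [0.7, -0.0, 0.2]
grip_width: 0.0582
t 5.48 p [0.5249 0.1134 0.0686] tilt [ 0.014 -0.001 -1.   ] shift cm [3.92 0.3  0.11] turn 0.002 q6 0.13 w 0.0582 F [ 0.7 -0.   0.2] press xy mm -68.9 3.5
```

```bash
python3 -m inch '[[[1,0.1,0,0,0.3],[1.2,0.1,0,0,0.3],[1,0.1,0,0,0.3],[0.4,0,0,0,0.3],[0,0,0,0,0.3],[0,0,0,0,0.3]]]'
python3 d.py .5283 .1119 .0285
```

```text
time: 5.98
position: [0.5221, 0.1148, 0.0277]
tool_rot: [0.531, 0.467, -0.529, 0.469]
ft_force: [-0.1, -0.7, -1.2]
grip_width: 0.0581
t 5.98 p [0.5221 0.1148 0.0277] tilt [ 0.004 -0.001 -1.   ] shift cm [-0.08  0.65  0.21] turn 0.005 q6 0.13 w 0.0581 F [-0.1 -0.7 -1.2] press xy mm -67.9 6.5
```

```bash
python3 -m inch '[[[-0.15,0.4,0,0,0.3],[0,0.3,0,0,0.3],[0,0.1,0,0.005,0.3],[0,0,0,0,0.3]]]'
python3 d.py .5283 .1119 .0285
python3 - <<'E'
from h import *
im=camera("top"); s=camera("scene"); np.save("pics/t1.npy",im)
a=cv2.resize(im[170:290,260:440],(800,533),interpolation=cv2.INTER_CUBIC)[:300]
b=cv2.resize(s[160:310,260:460],(400,300),interpolation=cv2.INTER_CUBIC); b=cv2.copyMakeBorder(b,0,0,0,400,cv2.BORDER_CONSTANT)
x=camera("wrist"); b[:,400:]=cv2.resize(x[0:400,53:587],(400,300))
save(None,"m1.png",np.vstack([a,b]))
E
```

```text
time: 6.32
position: [0.5301, 0.1137, 0.0293]
tool_rot: [0.532, 0.465, -0.531, 0.467]
ft_force: [0.9, -0.4, -1.3]
grip_width: 0.0577
t 6.32 p [0.5301 0.1137 0.0293] tilt [ 0.003 -0.001 -1.   ] shift cm [ 0.08 -0.16  0.21] turn -0.001 q6 0.14 w 0.0577 F [ 0.9 -0.4 -1.3] press xy mm -67.9 -1.6
```

View pics/m1.png

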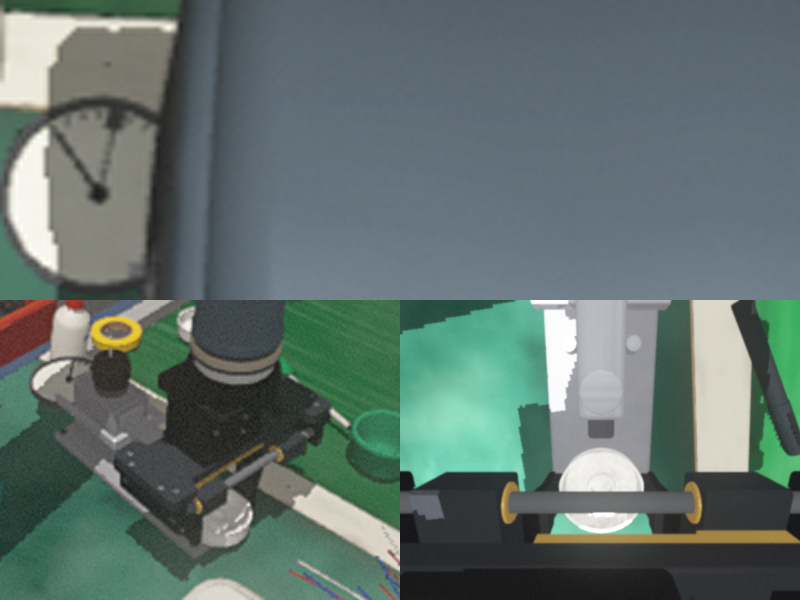

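The wrist view (lower right) shows the cap held between the jaws, centred on the plate about midway between the pin columns, with the foot and mouth ahead. Sliding in.

```bash
python3 -m inch '[[[0.05,0,-0.8,0,0.3],[0.05,0,-1,0,0.3],[0,0,-1,0,0.3],[0,0,-1,0,0.3],[0,0,0,0,0.3]]]'
python3 d.py .5373 .1813 .0275
```

```text
time: 6.88
position: [0.5349, 0.1554, 0.0286]
tool_rot: [0.532, 0.465, -0.531, 0.467]
ft_force: [0.1, -0.5, -0.5]
grip_width: 0.0581
t 6.88 p [0.5349 0.1554 0.0286] tilt [ 0.003 -0.    -1.   ] shift cm [ 0.11 -0.1  -2.6 ] turn -0.002 q6 0.21 w 0.0581 F [ 0.1 -0.5 -0.5] press xy mm -26.0 -1.0
```

```bash
python3 -m inch '[[[0,0,-0.7,0,0.3],[0,0,-0.7,0,0.3],[0,0,-0.5,0,0.3],[0,0,-0.2,0,0.3],[0,0,0,0,0.3]]]'
python3 d.py .5373 .1813 .0275
python3 - <<'E'
from h import *
c=cam("wrist"); save("wrist","w2.png",None,(200,0,440,180),3.3)
for y in(.02,-.02):
    p=np.array([.5373,.1813])+.029*np.array([.1288,.9917])+y*np.array([-.9917,.1288]); print(((proj(c,[*p,.026])-[200,0])*3.3).round(0))
E
```

```text
time: 7.3
position: [0.5375, 0.1804, 0.0284]
tool_rot: [0.531, 0.466, -0.53, 0.468]
ft_force: [-0.2, -1.3, -0.4]
grip_width: 0.0583
t 7.3 p [0.5375 0.1804 0.0284] tilt [ 0.003 -0.001 -1.   ] shift cm [ 0.09 -0.03 -0.08] turn 0.002 q6 0.26 w 0.0583 F [-0.2 -1.3 -0.4] press xy mm -0.8 -0.3
[266. 662.]
[525. 662.]
```

View pics/w2.png

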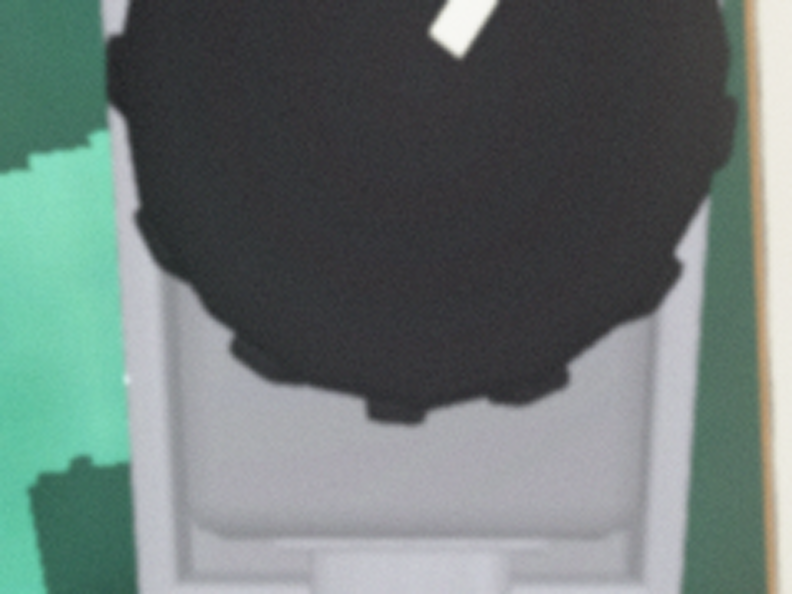

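The crop shows the knob and, below it, the yoke, centred at about column 411 against the tool's centre plane at column 396. The press centre is therefore roughly 1.5–2 mm towards tool +y. I'll correct half-blind, then push gently and read the forces.

```bash
python3 -m inch '[[[0.1,0.1,0,0,0.3],[0,0.06,0,0,0.3],[0,0,0,0,0.3]]]'; python3 d.py .5373 .1813 .0275
python3 -m inch '[[[0,0,-0.1,0,0.3],[0,0,-0.1,0,0.3]]]'; python3 d.py .5373 .1813 .0275
```

```text
time: 7.6
position: [0.5388, 0.1794, 0.0274]
tool_rot: [0.531, 0.466, -0.531, 0.468]
ft_force: [-0.0, 0.0, 0.0]
grip_width: 0.0578
t 7.6 p [0.5388 0.1794 0.0274] tilt [ 0.002 -0.001 -1.   ] shift cm [-0.01 -0.17 -0.17] turn 0.001 q6 0.25 w 0.0578 F [-0.  0.  0.] press xy mm -1.7 -1.7
time: 7.77
position: [0.5392, 0.1806, 0.0274]
tool_rot: [0.532, 0.466, -0.531, 0.467]
ft_force: [0.4, 0.7, -0.1]
grip_width: 0.058
t 7.77 p [0.5392 0.1806 0.0274] tilt [ 0.002 -0.001 -1.   ] shift cm [-0.01 -0.2  -0.04] turn -0.0 q6 0.26 w 0.058 F [ 0.4  0.7 -0.1] press xy mm -0.4 -2.0
```

```bash
for i in 1 2; do :; done; python3 -m inch '[[[0.05,0,-0.1,0,0.3],[0,0,-0.1,0,0.3]]]'|grep -E 'pos|ft'; python3 -m inch '[[[0,0,-0.1,0,0.3],[0,0,-0.1,0,0.3]]]'|grep -E 'pos|ft'; python3 d.py .5373 .1813 .0275
```

```text
position: [0.5396, 0.1818, 0.0274]
ft_force: [0.5, -0.8, -1.2]
position: [0.5393, 0.1827, 0.0274]
ft_force: [-1.4, -5.1, 3.0]
t 8.1 p [0.5393 0.1827 0.0274] tilt [ 0.    -0.004 -1.   ] shift cm [-0.01 -0.18  0.17] turn -0.0 q6 0.27 w 0.0578 F [-1.4 -5.1  3. ] press xy mm 1.7 -1.8
```

The push stops with −5.2 N along the press x axis and only 0.7 N sideways, so both pins are carrying it. I'll hold the push for a moment.

```bash
python3 -m inch '[[[0,0,-0.1,0,0.3],[0,0,-0.1,0,0.3]]]'|grep -E 'pos|ft'; python3 -m inch '[[[0,0,-0.1,0,0.3],[0,0,-0.1,0,0.3]]]'|grep -E 'pos|ft';python3 d.py .5373 .1813 .0275
```

```text
position: [0.539, 0.183, 0.0274]
ft_force: [-0.5, -4.6, 1.7]
position: [0.5388, 0.1833, 0.0275]
ft_force: [-0.2, -4.8, 2.3]
t 8.43 p [0.5388 0.1833 0.0275] tilt [-0.003 -0.01  -1.   ] shift cm [-0.   -0.12  0.21] turn 0.002 q6 0.27 w 0.0576 F [-0.2 -4.8  2.3] press xy mm 2.2 -1.2
```

```bash
python3 -m inch '[[[0,0,0,0,0.72],[0,0,0,0,0.75],[0,0,0,0,0.85],[0,0,0,0,0.95],[0,0,0,0,0.95],[0,0,0,0,0.95]]]';python3 d.py .5373 .1813 .0275
python3 -m inch '[[[-0.5,0,0,0,0.95],[-1,0,0,0,0.95],[-2,0,0,0,0.95],[-3,0,0,0,0.95],[-3,0,0,0,0.95],[-3,0,0,0,0.95],[-3,0,0,0,0.95],[0,0,0,0,0.95]]]';python3 d.py .5482 .2656 .16
```

```text
time: 8.93
position: [0.5396, 0.1847, 0.0271]
tool_rot: [-0.529, -0.465, 0.533, -0.469]
ft_force: [0.2, 0.3, -0.0]
grip_width: 0.0801
t 8.93 p [0.5396 0.1847 0.0271] tilt [-0.001 -0.007 -1.   ] shift cm [-0.03 -0.18  0.37] turn 0.001 q6 0.27 w 0.0801 F [ 0.2  0.3 -0. ] press xy mm 3.7 -1.8
time: 9.6
position: [0.5387, 0.1865, 0.1915]
tool_rot: [-0.528, -0.466, 0.534, -0.468]
ft_force: [2.1, 0.8, 1.3]
grip_width: 0.0827
t 9.6 p [0.5387 0.1865 0.1915] tilt [-0.005 -0.007 -1.   ] shift cm [ 3.09 -0.05 -8.  ] turn 0.001 q6 0.27 w 0.0827 F [2.1 0.8 1.3] press xy mm 5.3 -0.7
```

```bash
python3 - <<'E'
from h import *
c=cam("wrist"); im=camera("wrist"); np.save("pics/w3.npy",im)
x=np.array([.1288,.9917]);y=np.array([-.9917,.1288]);N=np.array([.5373,.1813])
print(proj(c,[*N,.03]).round(1),[proj(c,[*(N+.029*x+s*y),.026]).round(1).tolist() for s in(.02,-.02)])
save(None,"w3.png",im,(180,20,460,220),2.8)
E
```

```text
[320.9 193.6] [[301.4, 165.1], [340.6, 165.2]]
```

View pics/w3.png

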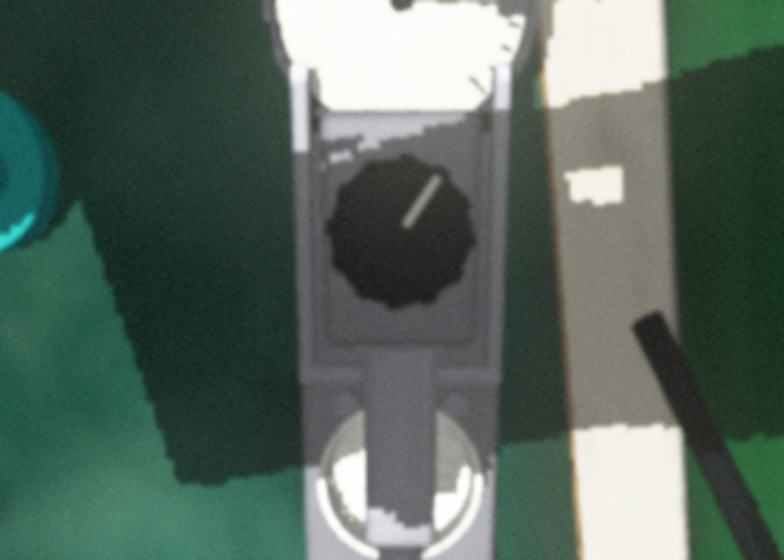

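The crop shows the pins at (345,403) and (455,403), and the cap edges at 318 and 482, so cap and pins share a centre at column 400. The cap's centre row of about 480 matches the home value of 481. Next is the knob, at crop (401,231).

```bash
python3 - <<'E'
from h import *
c=cam("wrist"); print(onz(c,180+401/2.8,20+231/2.8,.116).round(4), onz(c,180+400/2.8,20+403/2.8,.026).round(4))
E
python3 -m inch '[[[0.5,0,-2,0,0.7],[1,0,-3,-0.1,0.7],[0,0,-2,-0.1,0.7],[0,0,-1,-0.12,0.7],[0,0,0,-0.12,0.7],[0,0,0,-0.12,0.7],[0,0,0,-0.12,0.7],[0,0,0,-0.12,0.7]]]'>/dev/null
python3 -m inch '[[[0,0,0,-0.12,0.7],[0,0,0,-0.12,0.7],[0,0,0,-0.12,0.7],[0,0,0,-0.12,0.7],[0,0,0,-0.12,0.7],[0,0,0,-0.12,0.7],[0,0,0,-0.12,0.7],[0,0,0,-0.12,0.7]]]'>/dev/null
python3 -m inch '[[[0,0,0,-0.12,0.7],[0,0,0,-0.12,0.7],[0,0,0,-0.12,0.7],[0,0,0,-0.12,0.7],[0,0,0,-0.12,0.7],[0,0,0,-0.1,0.7],[0,0,0,-0.06,0.7],[0,0,0,0,0.7]]]'
python3 d.py .5497 .2654 .14
```

```text
[0.5488 0.266  0.116 ] [0.5413 0.211  0.026 ]
time: 11.65
position: [0.5202, 0.2635, 0.1528]
tool_rot: [-0.312, 0.654, 0.317, 0.611]
ft_force: [-0.6, 0.0, -0.2]
grip_width: 0.0611
t 11.65 p [0.5202 0.2635 0.1528] tilt [-0.058 -0.021 -0.998] shift cm [ 1.1  -2.28  1.99] turn 2.622 q6 -2.21 w 0.0611 F [-0.6  0.  -0.2] press xy mm 79.3 27.5
```

```bash
python3 -m inch '[[[0,-1,0.9,0,0.7],[0,-0.8,0.7,0,0.7],[0,-0.4,0.3,0,0.7],[0,0,0,0,0.7]]]' >/dev/null
python3 d.py .5497 .2654 .14
```

```text
t 11.98 p [0.5473 0.2647 0.1483] tilt [-0.065 -0.023 -0.998] shift cm [ 0.81 -0.18  0.25] turn 2.617 q6 -2.22 w 0.0612 F [ 0.8 -0.   0.9] press xy mm 84.0 0.8
```

```bash
python3 -m inch '[[[0,0,0,0.06,0.7],[0,0,0,0.06,0.7],[0,0,0,0.06,0.7],[0,0,0,0.06,0.7]]]' >/dev/null
python3 d.py .5497 .2654 .14
python3 -m inch '[[[-1.5,0,0,0,0.7],[-1.5,0,0,0,0.7],[-1.5,0,0,0,0.7],[0,0,0,0,0.7]]]' >/dev/null
python3 d.py .5497 .2654 .14
python3 -m inch '[[[1.5,0,0,0,0.7],[1.5,0,0,0,0.7],[1.5,0,0,0,0.7],[0,0,0,0,0.7]]]' >/dev/null
python3 d.py .5497 .2654 .14
```

```text
t 12.32 p [0.5461 0.2641 0.1469] tilt [-0.069 -0.024 -0.997] shift cm [ 0.66 -0.14  0.41] turn 2.364 q6 -1.96 w 0.0611 F [-0.2 -0.   0.2] press xy mm 83.3 1.9
t 12.65 p [0.5462 0.2645 0.1909] tilt [-0.077 -0.026 -0.997] shift cm [ 5.04 -0.28  0.72] turn 2.358 q6 -1.96 w 0.0609 F [ 0.6 -0.2  0.6] press xy mm 83.6 1.9
t 12.98 p [0.5423 0.2634 0.1451] tilt [-0.074 -0.025 -0.997] shift cm [ 0.44 -0.31  0.75] turn 2.356 q6 -1.96 w 0.0608 F [-0.7 -1.1 -0.5] press xy mm 82.0 5.7
```

```bash
python3 -m inch '[[[0,0,0,0,0.7],[0,0,0,0,0.7],[0,0,0,0,0.7],[0,0,0,0,0.7],[0,0,0,0,0.7],[0,0,0,0,0.7]]]' >/dev/null
python3 d.py .5497 .2654 .14
python3 -m inch '[[[0,2.8,-2.5,0,0.7],[0,2.8,-2.5,0,0.7],[0,2.8,-2.5,0,0.7]]]' >/dev/null
python3 d.py .5497 .2654 .14
python3 -m inch '[[[0,-1,1,0,0.7],[0,-1,1,0,0.7],[0,-1,1,0,0.7],[0,-1,1,0,0.7],[0,-1,1,0,0.7],[0,-1,1,0,0.7]]]' >/dev/null
python3 d.py .5497 .2654 .14
```

```text
t 13.48 p [0.5421 0.2634 0.1456] tilt [-0.075 -0.025 -0.997] shift cm [ 0.49 -0.32  0.76] turn 2.355 q6 -1.96 w 0.0609 F [ 0.1  0.7 -0.2] press xy mm 82.1 5.8
t 13.73 p [0.4405 0.2842 0.1537] tilt [-0.059 -0.02  -0.998] shift cm [ 0.76 -8.12  7.63] turn 2.348 q6 -1.86 w 0.0608 F [-0.   0.9  1.1] press xy mm 89.6 109.3
t 14.23 p [0.5149 0.2723 0.1489] tilt [-0.073 -0.024 -0.997] shift cm [ 0.65 -2.69  2.4 ] turn 2.355 q6 -1.93 w 0.061 F [-0.4 -0.3 -0.7] press xy mm 87.4 34.0
```

```bash
python3 -m inch '[[[0,2.8,-2.5,0,0.7],[0,2.8,-2.5,0,0.7],[0,2.8,-2.5,0,0.7],[0,0,0,0,0.7]]]' >/dev/null; python3 d.py .5497 .2654 .14
python3 -m inch '[[[-3,0,0,0,0.7],[-3,0,0,0,0.7],[-3,0,0,0,0.7],[0,0,0,0,0.7]]]' >/dev/null; python3 d.py .5497 .2654 .14
python3 -m inch '[[[3,0,0,0,0.7],[3,0,0,0,0.7],[3,0,0,0,0.7],[0,0,0,0,0.7]]]' >/dev/null; python3 d.py .5497 .2654 .14
```

```text
t 14.57 p [0.4205 0.2931 0.1551] tilt [-0.056 -0.019 -0.998] shift cm [ 0.83 -9.98  8.75] turn 2.342 q6 -1.83 w 0.061 F [-1.2 -0.4  0.6] press xy mm 95.8 130.2
t 14.9 p [0.4316 0.2951 0.2479] tilt [-0.056 -0.019 -0.998] shift cm [10.17 -9.64  8.27] turn 2.341 q6 -1.83 w 0.0607 F [-0.3 -0.8 -0.6] press xy mm 99.3 119.5
t 15.23 p [0.4417 0.2959 0.162 ] tilt [-0.032 -0.01  -0.999] shift cm [ 1.88 -8.9   6.92] turn 2.338 q6 -1.83 w 0.0605 F [-0.9 -0.8 -0.7] press xy mm 101.3 109.5
```

```bash
python3 -m inch '[[[-3,0,0,0,0.7],[-3,0,0,0,0.7],[-3,0,0,0,0.7],[0,0,0,0,0.7],[3,0,0,0,0.7],[3,0,0,0,0.7],[3,0,0,0,0.7],[0,0,0,0,0.7]]]' >/dev/null; python3 d.py .5497 .2654 .14
python3 -m inch '[[[-3,0,0,0,0.7],[-3,0,0,0,0.7],[0,0,0,0,0.7],[3,0,0,0,0.7],[3,0,0,0,0.7],[0,0,0,0,0.7]]]' >/dev/null; python3 d.py .5497 .2654 .14
```

```text
t 15.9 p [0.4586 0.2969 0.1712] tilt [-0.014 -0.004 -1.   ] shift cm [ 3.   -7.94  5.53] turn 2.332 q6 -1.83 w 0.0609 F [-0.8 -1.1  0.4] press xy mm 104.5 92.9
t 16.4 p [0.4679 0.298  0.181 ] tilt [-0.002  0.001 -1.   ] shift cm [ 4.08 -7.45  4.7 ] turn 2.329 q6 -1.84 w 0.0611 F [-0.2  0.2 -0.2] press xy mm 106.7 83.8
```

```bash
python3 -m inch '[[[0.5,-2.2,1.4,0,0.7],[0.5,-2.2,1.4,0,0.7],[0.5,-1.8,1.1,0,0.7],[0.5,-1,0.6,0,0.7],[0.5,-0.3,0.2,0,0.7],[0,0,0,0,0.7]]]' >/dev/null; python3 d.py .5497 .2654 .14
```

```text
t 16.9 p [0.5569 0.2647 0.1636] tilt [ 0.004  0.003 -1.   ] shift cm [ 2.36  0.48 -0.55] turn 2.33 q6 -1.94 w 0.0613 F [0.1 0.3 1.1] press xy mm 85.2 -8.7
```

```bash
python3 -m inch '[[[0.8,0.3,-0.3,0,0.7],[0.8,0.2,-0.2,0,0.7],[0.6,0,0,0,0.7],[0,0,0,0,0.7]]]' >/dev/null; python3 d.py .549 .2656 .104
```

```text
t 17.23 p [0.5462 0.2672 0.1413] tilt [ 0.002  0.003 -1.   ] shift cm [ 3.73 -0.3   0.12] turn 2.331 q6 -1.93 w 0.0611 F [ 0.4 -0.5  0.4] press xy mm 86.3 2.2
```

```bash
python3 -m inch '[[[1,-0.3,0.1,0,0.7],[1,-0.1,0.1,0,0.7],[1,0,0,0,0.7],[0.5,0,0,0,0.7],[0,0,0,0,0.7]]]' >/dev/null; python3 d.py .549 .2656 .104
```

```text
t 17.65 p [0.548  0.2661 0.1018] tilt [-0.001  0.002 -1.   ] shift cm [-0.22 -0.1   0.05] turn 2.334 q6 -1.94 w 0.061 F [-1.   0.2 -0.1] press xy mm 85.5 0.3
```

```bash
python3 -m inch '[[[-0.2,-0.05,0,0,0.6],[0,0,0,0,0.3],[0,0,0,0,0.3],[0,0,0,0,0.3],[0,0,0,0,0.3],[0,0,0,0,0.3]]]' 40 >/dev/null; python3 d.py .549 .2656 .104
python3 - <<'E'
from h import *
a=camera("top")[150:280,220:390]; a=cv2.resize(a,(392,300))
b=camera("scene")[150:300,230:426]; b=cv2.resize(b,(392,300))
x=cv2.resize(camera("wrist"),(480,300)); x=cv2.copyMakeBorder(x,0,0,0,784-480,cv2.BORDER_CONSTANT)
save(None,"m2.png",np.vstack([np.hstack([a,b]),x]))
print(robot.get_obs()["moment"])
E
```

```text
t 18.15 p [0.5488 0.2654 0.1037] tilt [-0.001  0.002 -1.   ] shift cm [-0.03  0.01  0.03] turn 2.334 q6 -1.94 w 0.0348 F [ 1.1 -0.6 -4. ] press xy mm 84.9 -0.6
[ 0.11037946 -0.00695174  0.01900518]
```

View pics/m2.png

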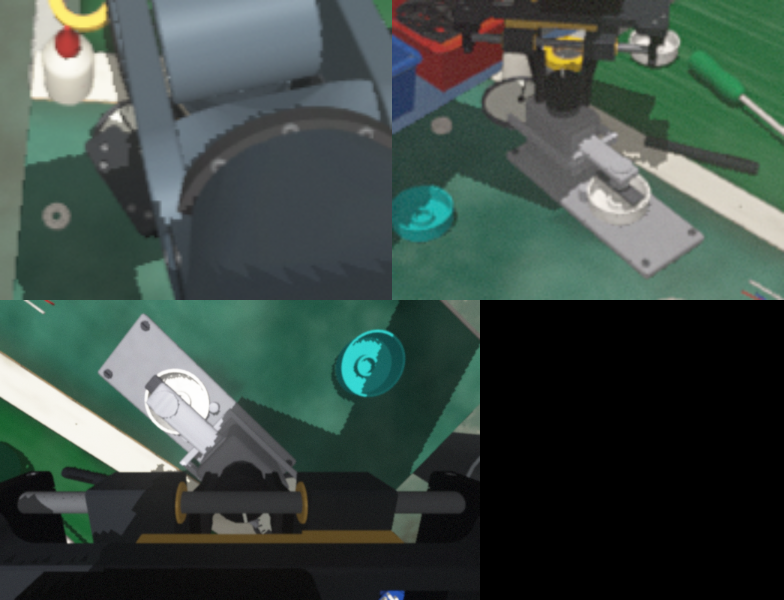

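The knob is held (34.8 mm opening) and the scene view still shows the dial face at about (510,100). The cap sits under the foot. Until the foot touches (at least 0.5 rad) and the needle climbs to the mark (about 1.2 rad more), turning is safe, so I'll turn in steps.

```bash
python3 -m inch '[[[0,0,0,0.08,0.3],[0,0,0,0.08,0.3],[0,0,0,0.08,0.3],[0,0,0,0.08,0.3]]]' |grep -E 'ft|pos'; python3 d.py .549 .2656 .104; python3 -c "
from h import *
print(robot.get_obs()['moment'])"
```

```text
position: [0.5487, 0.2656, 0.1037]
ft_force: [0.2, 0.1, -2.1]
t 18.63 p [0.5487 0.2656 0.1037] tilt [-0.001  0.002 -1.   ] shift cm [-0.03 -0.01  0.02] turn 2.005 q6 -1.61 w 0.0349 F [ 0.2  0.1 -2.1] press xy mm 85.1 -0.5
[0.09006203 0.03833429 0.21537791]
```

```bash
python3 -m inch '[[[0,0,0,0.1,0.3],[0,0,0,0.1,0.3],[0,0,0,0.1,0.3],[0,0,0,0.1,0.3],[0,0,0,0.1,0.3],[0,0,0,0.1,0.3],[0,0,0,0.08,0.3]]]' |grep -E 'ft'; python3 d.py .549 .2656 .104; python3 - <<'E'
from h import *
print(robot.get_obs()['moment'])
c=cam("scene"); im=camera("scene"); np.save("pics/s4.npy",im)
w=camera("wrist"); np.save("pics/w4.npy",w); 
a=cv2.resize(im[175:225,260:340],(800,500),interpolation=cv2.INTER_CUBIC)[:, :480]
b=cv2.resize(w[:320,:],(640,320))[:, :320*2]
b=cv2.resize(w,(320,200)); b=cv2.copyMakeBorder(b,0,300,0,0,cv2.BORDER_CONSTANT)
save(None,"m3.png",np.hstack([a,b]))
E
```

```text
ft_force: [-0.5, 0.1, -2.7]
t 19.22 p [0.5488 0.2661 0.1037] tilt [ 0.001  0.001 -1.   ] shift cm [-0.03 -0.04  0.04] turn 1.297 q6 -0.9 w 0.0351 F [-0.5  0.1 -2.7] press xy mm 85.6 -0.5
[ 0.0443665  -0.04506075  0.23023849]
```

View pics/m3.png

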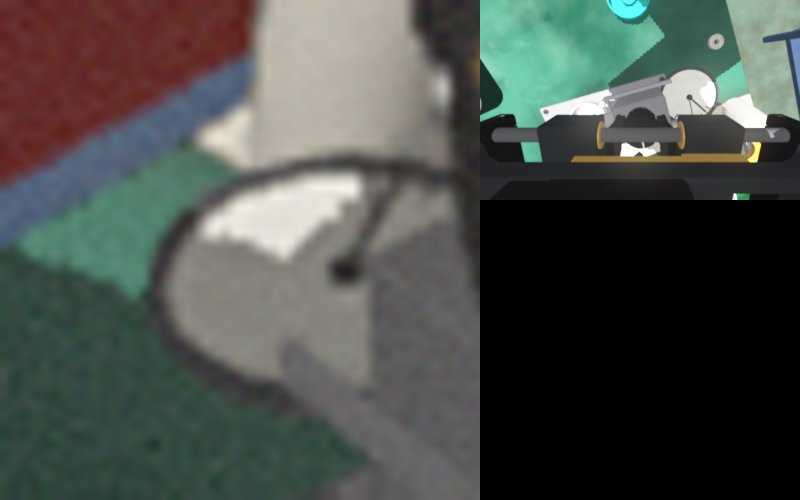

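The wrist camera now sees the dial and needle (inset at (690,95), so about (420,190) in the full image). I'll sample the dial's darkness by bearing, for the initial top view and for this one.

```bash
cat > dial.py <<'E'
from h import *
def dark(im,c,ctr,z,lo,hi):
    g=cv2.cvtColor(im,cv2.COLOR_RGB2GRAY).astype(np.float32)
    a=np.radians(np.arange(0,360,2)); out=np.zeros(len(a))
    rs=np.arange(lo,hi,.001); 
    P=np.array([[proj(c,[ctr[0]+r*np.cos(t),ctr[1]+r*np.sin(t),z]) for r in rs] for t in a]).astype(np.float32)
    v=cv2.remap(g,P[...,0],P[...,1],cv2.INTER_LINEAR); return np.degrees(a),np.median(v,1)
def pivot(im,c,z,guess,rad=14):
    # dark hub near the guess, darkness-weighted centroid
    g=255-cv2.cvtColor(im,cv2.COLOR_RGB2GRAY).astype(float); u,v=proj(c,[*guess,z]); 
    k=np.float32(cv2.GaussianBlur(g,(0,0),1.6)); m=np.zeros_like(k); cv2.circle(m,(int(u),int(v)),rad,1,-1); _,_,_,l=cv2.minMaxLoc(k,m.astype(np.uint8))
    yy,xx=np.mgrid[l[1]-2:l[1]+3,l[0]-2:l[0]+3]; w=g[l[1]-2:l[1]+3,l[0]-2:l[0]+3]; w=w-w.min()
    uv=(xx*w).sum()/w.sum(),(yy*w).sum()/w.sum(); return uv,onz(c,*uv,z)[:2]
def show(im,c,z,guess=(.5574,.336),rad=14):
    uv,ctr=pivot(im,c,z,guess,rad); print("pivot px",np.round(uv,1),ctr.round(4))
    for lo,hi in((.012,.020),(.022,.030),(.027,.033)):
        a,v=dark(im,c,ctr,z,lo,hi); b=np.median(v)
        ext=[(int(a[i]),int(v[i])) for i in range(len(a)) if v[i]<=v[i-1] and v[i]<v[(i+1)%len(a)] and v[i]<b-18]
        print(lo,"med",int(b),"minima (world bearing deg, val)",ext)
E
python3 - <<'E'
from dial import *
show(np.load("pics/top0.npy"),cam("top"),.055,rad=5)
show(np.load("pics/w4.npy"),cam("wrist"),.049)
E
```

```text
pivot px [281.6 212.8] [0.5574 0.3357]
0.012 med 232 minima (world bearing deg, val) [(36, 119), (348, 175)]
0.022 med 232 minima (world bearing deg, val) [(38, 124), (350, 154)]
0.027 med 232 minima (world bearing deg, val) [(38, 141), (306, 175), (352, 88)]
pivot px [417.6 194.1] [0.5561 0.3348]
0.012 med 217 minima (world bearing deg, val) [(28, 107), (352, 148)]
0.022 med 215 minima (world bearing deg, val) [(28, 109), (338, 109), (352, 110)]
0.027 med 214 minima (world bearing deg, val) [(4, 72), (28, 108), (38, 161), (306, 141), (322, 60), (328, 62), (332, 62), (338, 64), (342, 64), (348, 64), (354, 68)]
```

The needle was at bearing 37.5° with the mark at 351° (0.81 rad apart). The needle is now at 28°, so the foot has touched. About 37° of needle remain, or 0.98 rad of knob. I'll turn 0.7 and measure again.

```bash
python3 -m inch '[[[0,0,0,0.1,0.3],[0,0,0,0.1,0.3],[0,0,0,0.1,0.3],[0,0,0,0.1,0.3],[0,0,0,0.1,0.3],[0,0,0,0.1,0.3],[0,0,0,0.1,0.3],[0,0,0,0,0.3]]]' |grep -E 'ft'; python3 d.py .549 .2656 .104; python3 - <<'E'
from dial import *
print(robot.get_obs()['moment'])
c=cam("wrist");w=camera("wrist"); np.save("pics/w5.npy",w); show(w,c,.045)
E
```

```text
ft_force: [0.7, -0.1, -2.1]
t 19.98 p [0.5492 0.2664 0.1037] tilt [ 0.002  0.    -1.   ] shift cm [-0.03 -0.05  0.07] turn 0.595 q6 -0.2 w 0.035 F [ 0.7 -0.1 -2.1] press xy mm 86.0 -0.8
[-0.09950336 -0.01158095 -0.17673065]
pivot px [378.7 137.1] [0.5576 0.3358]
0.012 med 196 minima (world bearing deg, val) [(2, 91), (354, 132)]
0.022 med 193 minima (world bearing deg, val) [(2, 94), (352, 137)]
0.027 med 192 minima (world bearing deg, val) [(0, 96), (38, 142), (308, 121), (352, 84)]
```

```bash
python3 -m inch '[[[0,0,0,0.08,0.3],[0,0,0,0.08,0.3],[0,0,0,0.06,0.3],[0,0,0,0,0.3]]]' |grep -E 'ft'; python3 d.py .549 .2656 .104; python3 - <<'E'
from dial import *
print(robot.get_obs()['moment'])
c=cam("wrist");w=camera("wrist"); np.save("pics/w6.npy",w); show(w,c,.043)
save(None,"w6.png",w,(280,60,480,200),4)
E
```

```text
ft_force: [-0.5, 0.2, -1.5]
t 20.37 p [0.5493 0.2665 0.1037] tilt [ 0.003  0.    -1.   ] shift cm [-0.03 -0.05  0.08] turn 0.386 q6 0.01 w 0.0351 F [-0.5  0.2 -1.5] press xy mm 86.0 -0.9
[-0.14310107 -0.07164074 -0.09397794]
pivot px [360.  126.2] [0.5581 0.3364]
0.012 med 185 minima (world bearing deg, val) [(352, 87)]
0.022 med 182 minima (world bearing deg, val) [(352, 83)]
0.027 med 180 minima (world bearing deg, val) [(38, 128), (308, 114), (352, 70)]
```

View pics/w6.png

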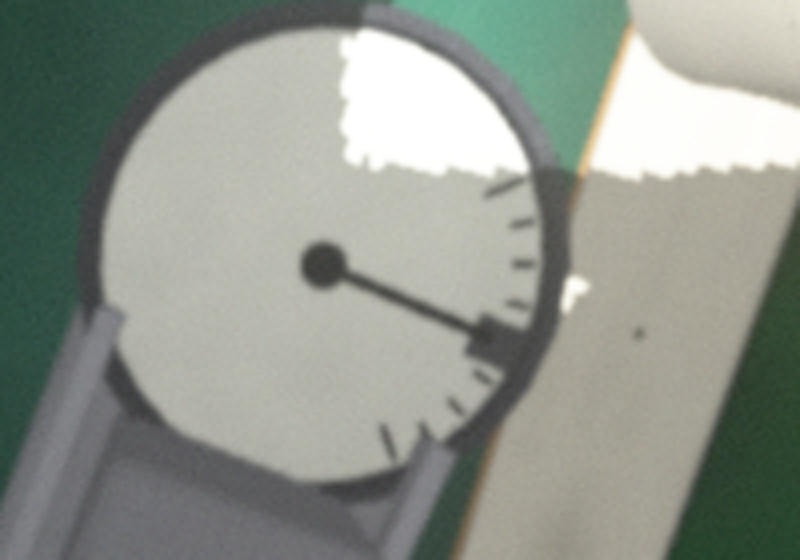

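The needle now lies centred over the square end of the mark at (490,340). I'll let go, lift clear and check.

```bash
python3 -m inch '[[[0,0,0,0,0.45],[0,0,0,0,0.6],[0,0,0,0,0.7],[0,0,0,0,0.7],[-0.5,0,0,0,0.7],[-1,0,0,0,0.7],[-2,0,0,0,0.7],[-2,0,0,0,0.7]]]' |grep -E 'ft|width'; python3 -m inch '[[[-2,0,0,0,0.7],[-2,0,1.5,0,0.7],[0,0,2,0,0.7],[0,0,2,0,0.7],[0,0,2,0,0.7],[0,0,0,0,0.7]]]' >/dev/null; python3 d.py .549 .2656 .104; python3 - <<'E'
from dial import *
c=cam("wrist");w=camera("wrist"); show(w,c,.043)
save(None,"w7.png",w,(180,0,460,210),2.8)
# bystanders: current positions from wrist/scene/top are compared by eye
E
```

```text
ft_force: [0.1, 0.8, 0.4]
grip_width: 0.0602
t 21.58 p [0.571  0.1938 0.2135] tilt [ 0.012  0.002 -1.   ] shift cm [10.93 -0.31 -7.52] turn 0.404 q6 -0.13 w 0.0607 F [ 0.1 -0.7  0.1] press xy mm 16.8 -31.8
pivot px [347.1  43.1] [0.559  0.3352]
0.012 med 252 minima (world bearing deg, val) [(352, 128)]
0.022 med 251 minima (world bearing deg, val) [(352, 129)]
0.027 med 251 minima (world bearing deg, val) [(36, 215), (250, 194), (268, 186), (306, 232), (352, 97)]
```

View pics/w7.png

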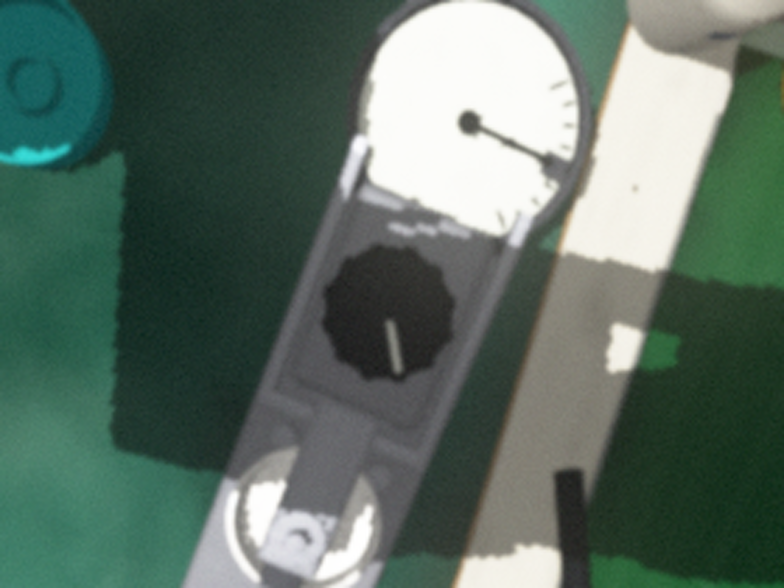

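After letting go, the needle (352°) still lies on the mark. The cap sits symmetrically under the foot, close up to both pins, and the gripper is clear. Handing in.

```bash
python3 -c "
from rig import robot
robot.hand_in(); print(robot.get_obs()['time'])"
```

```text
the job is handed in; nothing more can be done
the job is handed in; nothing more can be done
```

I put the pale cap in the press, pushed it home against both pins, turned the knob clockwise until the needle reached the mark, let go and handed the job in at about 21.6 s.

- **Cap push:** the cap stopped at a steady push of about 5 N, under 1 N of it sideways, so both pins were taking the load.
- **Needle:** it moved from bearing 37.5° to 352°. The mark was at about 351.5–352°, and the needle was still on it after I let go.
- **Last look:** in the wrist picture the cap sits evenly under the foot, up against both pins. The gripper was clear, with no force beyond sensor noise.

**Disagreements and gaps:**
- The wrist and top cameras differed by about 1.5–2 mm sideways, so I centred the cap using the wrist view and the push forces instead.
- The tool tilted up to about 4.5° while I turned the wrist before taking the knob. I straightened it before gripping.
- I never went near the bottle, bearing or pen, and those I saw afterwards looked undisturbed. I did not re-measure their positions.

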